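# Clamp a slotted shelf rail in the bench clamp

## Robot

A 7-joint arm with a two-finger parallel gripper is mounted at the origin on the work surface. World frame = base frame: x ahead of the robot, y to its left, z up, the work surface at z = 0. Lengths are in mm, angles in degrees, forces in N, time in s.
With the tool pointing down it reaches from about 425 to 950 mm from the base axis. Payload 4.7 kg.
Tool frame: the origin (TCP) lies on the centre line of the jaws, within the pads' length; the fingertips stand ahead of it and the grasp point (between the pads) lies 8 mm behind it (r.tip_reach is the x of the fingertips in the tool frame, in mm); x points along the fingers, z is the direction in which the jaws open and shut, and the axes are right-handed (so a half turn about x gives the same grasp; the last joint's range is limited). The gripper opens to 87 mm and grips with 3 to 60 N. Pads are 19 mm wide; open, the fingers measure 117 mm over their backs; the gripper's body (75 mm by 190 mm) begins 51 mm behind the grasp point.
Start: joints at [70.25, 26.849, -2.785, 87.806, 1.381, 65.374, -4.715], TCP at [209.686, -641.623, 233.573] pointing down, gripper open.
Joint ranges: [-148.3, 148.3], [-19.14, 114.17], [-79.39, 73.82], [5.75, 140.21], [-59.74, 239.74], [12.07, 113.84], [-152.46, 152.46]. Speed limits (degrees/s): [147.25, 147.25, 180, 180, 180, 180, 180].

## Interface

Orientations are given as a 3x3 rotation matrix whose columns are the frame's x, y, z axes.
In Python, from workcell import r, vision, job gives the robot as it stands. The module is installed in compiled form; this text tells all that it offers.
- The arm moves only by the shell command python3 -m pendant 'ROWS'. ROWS is JSON, a list that holds one entry, the list of rows, each a list of 7 numbers: the finger opening in m, from 0 to 0.087, then the shift along the world's x, y, z in m, then the turn, a rotation vector about the world's x, y, z in rad. In form: [[[fingers, x, y, z, ax, ay, az], ...]]. A call has 1 to 5 rows; each row shifts and turns the pose as measured when the row begins; what a row does not reach is not made up. A row lasts 1/10 s, in which the tool goes at most 50 mm and 8.59 degrees, less where a joint would pass 70% of its speed; a pose out of reach is approached as far as the arm can. A call with a gripper value outside its range is refused whole. The fingers move at their own pace and stop on an object; the grip force is fixed at half the most. Time passes only in rows, so rows that do not move let the fingers close. It gives the time, the measured TCP pose, the force and the opening at its end, in the units of the state.
- r.get_obs(): the state, without advancing time (a new reading comes with each control period).
- vision.grab_frame(name): name is "scene" or "top" or "wrist"; returns a dict with "color" (480x640x3 uint8, blue, green, red), "depth" (480x640 float32, mm along the optical axis (not along the pixel's ray), 0 where there is no reading), "intrinsics" (3x3 intrinsics, pixels), "R" (3x3) and "t" (3): a world point X has camera coordinates R X + t. Camera axes: x right, y down, z forward; pixel columns grow to the right and rows downward; lengths in mm; the calibration is good to about 2 mm. A picture is of the moment at which its call begins.
- job.close_job(): hands the job in, once; it reports no verdict.
The state is a dict: "time_s": time; "joint_positions": joint angles; "dq": joint speeds; "joint_efforts": joint torques, N m; "eef_pos": TCP position; "tcp_rot": TCP orientation; "ft_force": force on the tool from outside, world axes, zero at the start; "torque": the same for the moment, N m; "finger_gap": finger opening in mm.
Only numpy, scipy, OpenCV 4.12 (cv2) and the standard library are available. Lean on these libraries where they do the work, as an engineer would, in place of code of your own. Each camera call takes 0.05 s, during which the arm holds its last target.

## Task

Slide the slotted wooden rail along the base board, without lifting it off, in under the lip of the fixed jaw until its end meets the end stop. Then pump the clamp's trigger bar, as often as needed, until the sprung pad closes on the rail and presses it flat against the fixed jaw with the pad's springs squeezed about half way, gently enough never to crush the rail, and finish while still holding the trigger pulled like that. Move the jaw only by its trigger, and leave the loaf, the glue bottle and the screwdriver alone.

Things in the scene. Friction and masses are not known exactly. Their poses are not given: they have to be found in the camera images.
- jig: Bench clamp on a fixed brown base board 340 (x) x 360 (y) x 18 mm; all jig sizes in mm. Origin on the board's underside: it spans x -170..170, y -250..110, top z 18. Jaw closes along jig +x. The rail's channel runs along jig y, open at the -y end, with the fixed jaw on its +x side, the sliding pad on its -x side and the end stop at its +y end.
- fixed_jaw: Dark steel fixed jaw, same origin and axes as jig: block x 105..135, y -35..35, z 18..58 mm, its face towards -x at x 105. Its 8 mm thick lip overhangs the channel at x 85..135, y -35..35, z 58..66 (underside 4 mm above the rail's top), so the rail slides in from the -y end, not from above.
- rail: Loose slotted pale plywood rail, 32 (x) x 160 (y) x 36 (z) mm, 0.09 to 0.18 kg, a 10 mm high slot through its side along most of its length. Origin at the centre of its underside, length along its y. Starts on the base board at the open -y end of the channel, clear of the lip, turned up to 0.3 rad from jig y.
- jaw (a joint): Travel of the sliding jaw, m, 0 = furthest back, grows as it closes (jig +x), at most 0.085; starts at 0 to 0.026. Springs free, the pad's face is at jig x = 23 mm + travel, so it meets a seated rail at travel 0.050. A brake holds the jaw when the trigger is let go, up to 7 N of pad force; above that it slips back.
- jaw_head: Dark steel head of the sliding jaw, 14 x 40 x 34 mm, at jig y -20..20, z 21..55, its back 46 mm behind the pad's face (springs free). Axes as the jig's; its origin is the jig's origin shifted along x by the jaw's travel. Not to be pushed by the robot, nor the pad it carries. Its rod (z 32..43) runs back through the housing to jig x -203 + travel.
- pad: Black rubber pressure pad on the sliding jaw, 10 x 46 x 30 mm, centred at jig y 0, z 38, carried on two springs. Axes as the jig's; its origin is the jig's origin shifted along x by (jaw travel - spring squeeze); its front face is 23 mm ahead of that origin.
- pad_spring (a joint): How far the pad's springs are squeezed, m: 0 = free (pad touches nothing), 0.020 = bottomed. The pad presses with 2 N per mm, so 0.010 is half way, 20 N. Bottoming with a hard pull crushes the rail.
- trigger_arm (a joint): Trigger angle, rad: 0 = let go (leans 0.3 rad towards the jaw), 0.55 = pulled to its stop, towards the rear grip (jig -x); a spring returns it. Pivot: level axis along jig y at jig x -50, z 80 mm. Pulling drives the jaw 27 mm per rad, less up to 6 mm of play to the next tooth: 9 to 15 mm a full pull. Returning, it clicks back over the teeth and the jaw stays.
- trigger: Round black trigger cross-bar, 18 mm thick, 50 mm long along jig y; origin at the pivot. Free all round: push it from its jaw side (+x) with closed fingers or pinch it from above. Pulled fully it is 49 mm clear of the fixed rear grip. Level pull on the bar: about 5.5 N to advance the free jaw; 10 N at 12 N on the pad, 12 N at 20 N, 16 N at 30 N; rubbing adds an upward push nearly as big.
- trigger_bar (a point): Centre of the trigger's cross-bar (moves with it), 70 mm from the pivot: jig x -29, z 147 when let go, jig x -67, z 148 when fully pulled.
- loaf: Round crusty loaf, 184 mm across, 97 mm high, left of the jig. Origin under its centre. Leave alone.
- glue: White glue bottle, 56 mm across, 150 mm high, left of the jig, upright. Leave alone.
- screwdriver: Screwdriver lying on the counter right of the jig. Leave alone.
- seat (a point): Where the rail's origin lies when seated (end on the stop, side on the fixed jaw): jig x 89, y -30, z 18. Axes as the jig's; the rail's length then lies along jig y.
- end_stop (a point): Top edge of the dark wooden end stop, mid-face: jig x 82.5, y 50, z 48. The stop fills jig x 60..105, y 50..62, z 18..48; its face at y 50 stops the rail's +y end.
- rear_grip (a point): Top centre of the fixed black rear grip (20 x 28 mm): jig x -135, y 0, z 157. It stands on the rear of the steel housing (jig x -145..-45, y -22..22, top z 88). Grip and trigger are the only parts of the clamp taller than z 88; around the rail nothing is taller than z 66.
There are look-alikes about, which are no part of the job. Of the things shaped like the rail, the plywood one is meant.

How it is judged (in metres and radians):
On the way:
1. the rail lies under the lip, its end within 8 mm of the end stop, in line with the fixed jaw (y of rail in the frame of jig above -0.038 m and x of rail in the frame of jig above 0.069 m and z of rail in the frame of jig below 0.023 m and angle between the y axis of rail and the y axis of jig, either way round below 0.15 rad), for 0.2 s.
At the end, for the whole second after the job is handed in: Rail on the board under the lip, end within 8 mm of the stop, side on the fixed jaw (4 mm, 0.06 rad), pad pressing it with 12 to 30 N (springs squeezed 6 to 15 mm), fixed jaw pressing back over 8 N; robot off the rail, still holding the trigger pulled (over 0.06 rad, 2 N); at rest (y of rail in the frame of jig above -0.038 m and x of rail in the frame of jig above 0.085 m and z of rail in the frame of jig below 0.023 m and angle between the y axis of rail and the y axis of jig, either way round below 0.06 rad and contact force between pad and rail between 12 and 30 N and contact force between fixed_jaw and rail above 8 N and value of joint trigger_arm above 0.06 rad and contact force between the fingers and trigger above 2 N and contact force between the fingers and rail below 1 N and linear speed of rail below 0.01 m/s); the arm keeps its last pose, push and grip.
It fails at once if the rail is crushed: the pad presses it with more than 36 N (contact force between pad and rail above 36 N).
It fails at once if the rail is lifted more than 25 mm off the base board (z of rail in the frame of jig above 0.043 m).
It fails at once if the robot pushes the sliding jaw or its pad directly, with more than 5 N (contact force between the fingers and jaw_head above 5 N).
It fails at once if the loaf, the glue bottle or the screwdriver is moved by more than 20 mm (distance of any of loaf, glue, screwdriver from where it was at the start of the episode above 0.02 m).
It also fails if it takes over 58 s, if anything falls off the work surface, if the arm or the gripper's body presses on something with over 40 N, if the wrist force passes 120 N, or if a joint passes its speed limit or range.

## Working session

There is one attempt and no reset: what is moved stays moved. The work goes in short steps, Python scripts to look and compute and a shell command to move; the robot and the scene stay as the last step left them, time stands still between calls to the robot, and variables do not carry over. Pictures are saved under pics/ and viewed, and the job is handed in when it is done.

```bash
mkdir -p pics; python3 - <<'E'
from workcell import r, vision
import cv2, numpy as np
o=r.get_obs()
for k,v in o.items(): print(k,np.round(v,3).tolist())
print(r.tip_reach)
for n in ["scene","top","wrist"]:
    f=vision.grab_frame(n); cv2.imwrite(f"pics/{n}0.png",f["color"]); np.savez(f"/tmp/{n}0.npz",**f)
    print(n,f["intrinsics"].round(1).tolist(),f["R"].round(3).tolist(),f["t"].round(1).tolist())
E
```

```text
time_s 0.0
joint_positions [70.25, 26.897, -2.784, 87.872, 1.381, 65.374, -4.717]
dq [0.079, -0.017, 0.008, 0.009, -0.037, -0.04, 0.073]
joint_efforts [0.0, -50.797, -0.081, -23.615, -0.061, 0.038, 0.0]
eef_pos [209.471, -641.089, 232.522]
tcp_rot [[-0.001, 0.951, 0.311], [0.002, 0.311, -0.951], [-1.0, -0.0, -0.002]]
ft_force [-0.797, -0.099, 0.569]
torque [0.012, -0.046, 0.029]
finger_gap 86.799
11.0
scene [[622.2, 0.0, 313.4], [0.0, 622.2, 239.6], [0.0, 0.0, 1.0]] [[0.574, 0.819, 0.001], [0.523, -0.366, -0.77], [-0.63, 0.442, -0.639]] [-346.9, -205.1, 1951.7]
top [[443.4, 0.0, 320.0], [0.0, 443.4, 243.9], [0.0, 0.0, 1.0]] [[-0.025, -1.0, 0.009], [-0.983, 0.023, -0.184], [0.183, -0.013, -0.983]] [44.4, 586.9, 1027.3]
wrist [[358.0, 0.0, 318.2], [0.0, 358.0, 238.9], [0.0, 0.0, 1.0]] [[0.311, -0.95, -0.0], [-0.922, -0.302, 0.244], [-0.232, -0.076, -0.97]] [-674.2, -30.2, 388.4]
```

View pics/scene0.png

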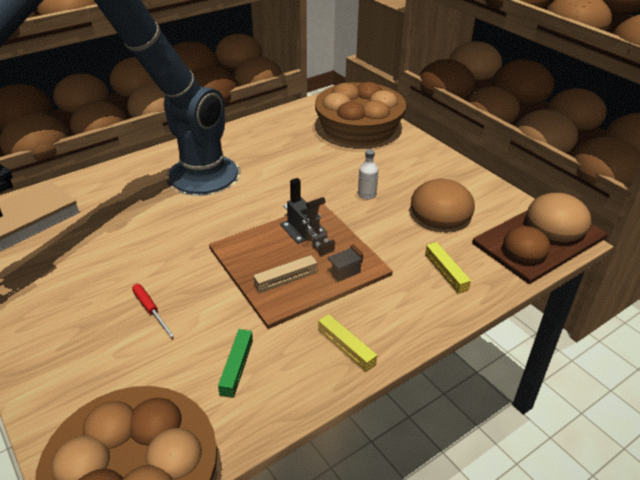

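View pics/top0.png

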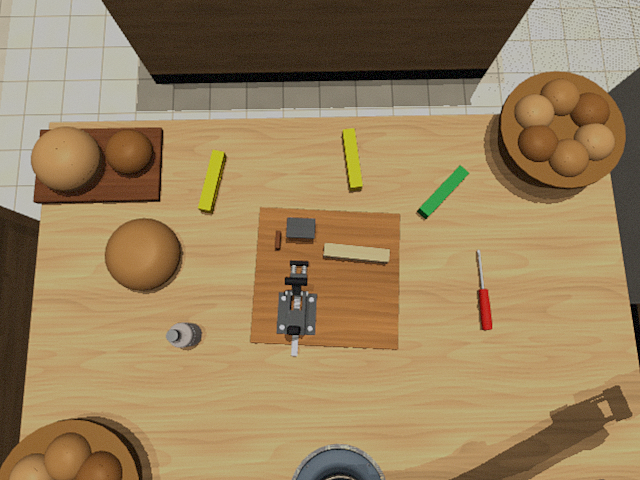

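View pics/wrist0.png

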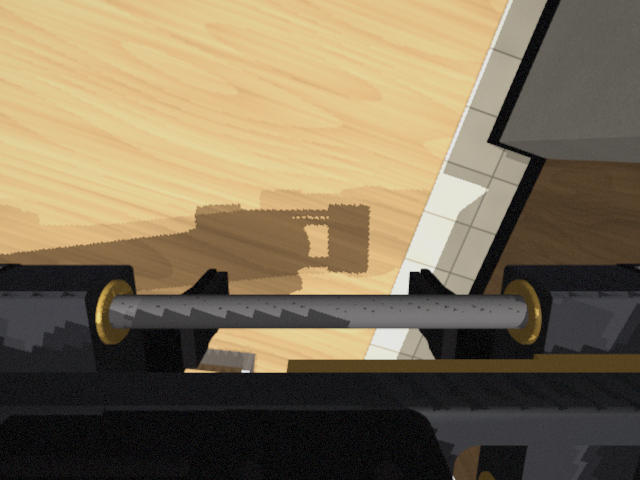

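```bash
cat > h.py <<'E'
import numpy as np, cv2
def load(p): return dict(np.load(p))
def world(f,u,v,z=None):
    """pixel->world: by depth, or on plane z"""
    K=f["intrinsics"];R=f["R"];t=f["t"]
    d=np.linalg.inv(K)@np.array([u,v,1.0])
    if z is None:
        return R.T@(d*f["depth"][int(round(v)),int(round(u))]-t)
    c=-R.T@t; w=R.T@d
    return c+w*(z-c[2])/w[2]
def cloud(f,u0,u1,v0,v1):
    vv,uu=np.mgrid[v0:v1,u0:u1]; d=f["depth"][v0:v1,u0:u1]
    P=np.linalg.inv(f["intrinsics"])@np.stack([uu.ravel(),vv.ravel(),np.ones(uu.size)])*d.ravel()
    return (f["R"].T@(P-f["t"][:,None])).T[d.ravel()>0], uu.ravel()[d.ravel()>0], vv.ravel()[d.ravel()>0]
def px(f,X):
    c=f["K"] if "K" in f else f["intrinsics"]; p=c@(f["R"]@np.asarray(X)+f["t"]); return p[:2]/p[2]
E
python3 - <<'E'
from h import *
f=load("/tmp/top0.npz")
c=f["color"][200:360,240:410]; cv2.imwrite("pics/topcrop.png",cv2.resize(c,None,fx=4.5,fy=3.75*1,interpolation=cv2.INTER_CUBIC) if 0 else cv2.resize(c,None,fx=3.7,fy=3.7,interpolation=cv2.INTER_CUBIC))
for u,v in [(260,208),(400,213),(398,349),(251,342)]: print(world(f,u,v,18).round(1))
P,U,V=cloud(f,250,402,205,350)
print(np.percentile(P[:,2],[1,50,99]))
hsv=cv2.cvtColor(f["color"],cv2.COLOR_BGR2HSV)[V,U]
m=(P[:,2]>45)&(P[:,2]<65)&(U>315)
print(m.sum(),P[m].mean(0)); 
b=cv2.minAreaRect(P[m][:,:2].astype(np.float32));print(b)
g=(P[:,2]>62)&(U<320)&(P[:,0]>P[:,0].mean())
E
```

```text
[691.4 180.8  18. ]
[ 670. -177.   18.]
[ 331.5 -152.4   18. ]
[357.1 202.6  18. ]
[ -3.53202441  17.36003472 152.24684566]
867 [566.2734886  -58.72516385  52.82074786]
((566.8992309570312, -58.787567138671875), (159.43057250976562, 32.70476531982422), 82.95658111572266)
```

```bash
python3 - <<'E'
from h import *
f=load("/tmp/top0.npz")
hsv=cv2.cvtColor(f["color"],cv2.COLOR_BGR2HSV)
P,U,V=cloud(f,240,410,200,360)
# board edges: step in height 18->0
m=(P[:,2]>10)&(P[:,2]<26); 
b=cv2.minAreaRect(P[m][:,:2].astype(np.float32));print("board",b)
for lo,hi,s in [(60,75,(280,320,210,245)),(40,60,(270,285,225,255)),(120,170,(280,315,260,345))]:
    u0,u1,v0,v1=s
    q=(U>=u0)&(U<u1)&(V>=v0)&(V<v1)&(P[:,2]>lo)&(P[:,2]<hi)
    if q.sum()>3: print(s,q.sum(),P[q].min(0).round(1),P[q].max(0).round(1),cv2.minAreaRect(P[q][:,:2].astype(np.float32)))
E
```

```text
board ((514.7759399414062, 14.150772094726562), (360.6373291015625, 341.18206787109375), 85.93073272705078)
(280, 320, 210, 245) 583 [602.6  40.9  60.3] [654.7 112.3  71. ] ((628.7135009765625, 76.03474426269531), (69.76265716552734, 50.61266326904297), 85.9162368774414)
(270, 285, 225, 255) 91 [583.6 127.8  41.8] [627.1 140.8  52.5] ((605.2255859375, 133.80279541015625), (12.09062385559082, 43.471134185791016), 86.08995056152344)
(280, 315, 260, 345) 343 [375.1  61.8 120.4] [498.1 110.1 159.7] ((436.4827880859375, 86.43610382080078), (48.20409393310547, 122.67472076416016), 89.43891143798828)
```

View pics/topcrop.png

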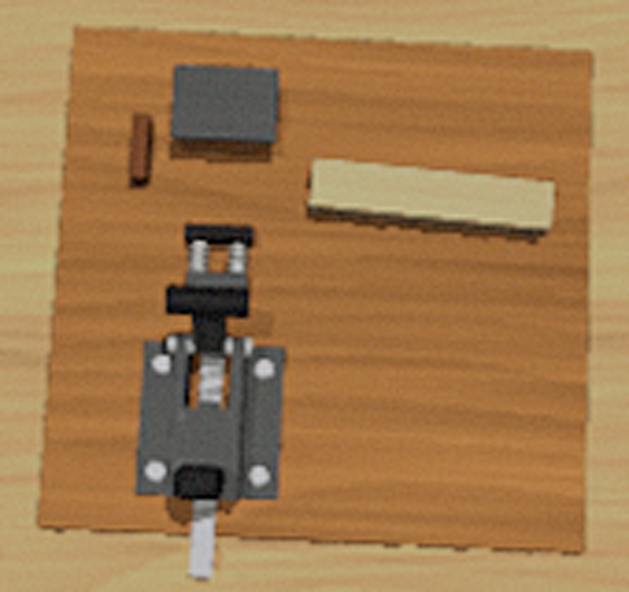

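```bash
python3 -m pendant '[[[0.087,0.027,0.041,0,0,0,0.09],[0.087,0.027,0.041,0,0,0,0.09],[0.087,0.027,0.041,0,0,0,0.09],[0.087,0.027,0.041,0,0,0,0.09],[0.087,0.027,0.041,0,0,0,0.09]]]'; python3 -m pendant '[[[0.087,0.027,0.041,0,0,0,0.09],[0.087,0.027,0.041,0,0,0,0.09],[0.087,0.027,0.041,0,0,0,0.09],[0.087,0.027,0.041,0,0,0,0.09],[0.087,0.027,0.041,0,0,0,0.09]]]'
```

```text
time_s: 0.65
eef_pos: [339.1, -435.9, 229.9]
tcp_rot: [[-0.005, 0.72, 0.694], [-0.002, 0.694, -0.72], [-1.0, -0.005, -0.002]]
ft_force: [1.5, 0.9, -0.9]
finger_gap: 86.8
time_s: 1.15
eef_pos: [474.3, -225.8, 229.9]
tcp_rot: [[-0.004, 0.33, 0.944], [-0.006, 0.944, -0.33], [-1.0, -0.007, -0.002]]
ft_force: [1.2, -0.1, 0.6]
finger_gap: 87.1
```

```bash
python3 -m pendant '[[[0.087,0.029,0.038,0,0,0,0.07],[0.087,0.029,0.038,0,0,0,0.07],[0.087,0.028,0.037,0,0,0,0.07],[0.087,0,0,-0.04,0,0,0],[0.087,0,0,-0.03,0,0,0]]]'; python3 - <<'E'
from workcell import vision
import cv2,numpy as np
f=vision.grab_frame("wrist"); cv2.imwrite("pics/w1.png",f["color"]); np.savez("/tmp/w1.npz",**f)
f=vision.grab_frame("top"); np.savez("/tmp/t1.npz",**f); cv2.imwrite("pics/t1.png",f["color"][190:370,230:420].repeat(3,0).repeat(3,1))
E
```

```text
time_s: 1.65
eef_pos: [569.3, -98.3, 162.9]
tcp_rot: [[0.011, 0.103, 0.995], [-0.004, 0.995, -0.103], [-1.0, -0.003, 0.011]]
ft_force: [-0.2, -0.3, -0.8]
finger_gap: 87.5
```

View pics/w1.png

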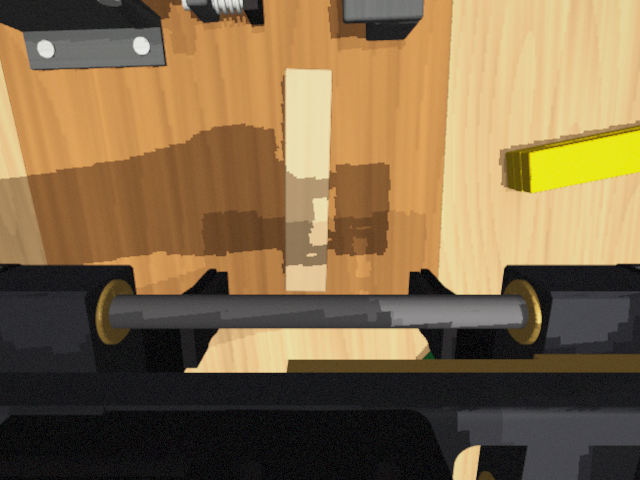

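View pics/t1.png

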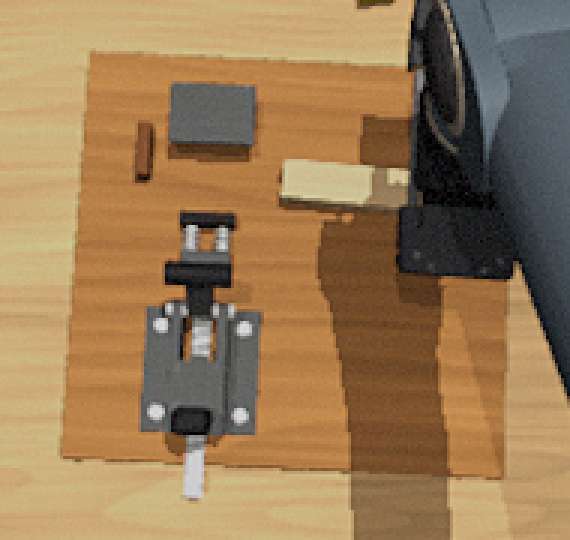

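```bash
python3 - <<'E'
from h import *
from workcell import r
f=load("/tmp/w1.npz")
P,U,V=cloud(f,260,360,60,292)
m=(P[:,2]>45)&(P[:,2]<65)
print(P[m].mean(0),cv2.minAreaRect(P[m][:,:2].astype(np.float32)),P[m].min(0),P[m].max(0))
print(r.get_obs()["eef_pos"])
E
python3 -m pendant '[[[0.087,-0.008,-0.014,-0.04,0,0,-0.02],[0.087,0,0,-0.04,0,0,0]]]'
```

```text
[566.58036447 -53.0236135   54.12815271] ((565.9341430664062, -59.15428161621094), (159.905029296875, 32.1163330078125), 82.84037780761719) [ 541.10599789 -139.38091955   50.98837944] [591.28664791  21.63947706  56.90383685]
[567.03983167 -98.12704863 161.02786058]
time_s: 1.95
eef_pos: [564.2, -113.7, 86.2]
tcp_rot: [[0.018, 0.125, 0.992], [-0.005, 0.992, -0.125], [-1.0, -0.003, 0.018]]
ft_force: [0.6, -0.2, -1.4]
finger_gap: 87.3
```

```bash
python3 -m pendant '[[[0.087,-0.004,0,-0.028,0,0.017,0],[0.087,0,0,-0.02,0,0,0],[0.087,0,0,0,0,0,0]]]'
```

```text
time_s: 2.25
eef_pos: [558.4, -116.9, 36.0]
tcp_rot: [[-0.004, 0.13, 0.992], [-0.007, 0.992, -0.13], [-1.0, -0.007, -0.003]]
ft_force: [-0.6, -0.1, 0.3]
finger_gap: 87.0
```

```bash
python3 -m pendant '[[[0.02,0,0,0,0,0,0],[0.02,0,0,0,0,0,0],[0.02,0,0,0,0,0,0],[0.02,0,0,0,0,0,0],[0.02,0,0,0,0,0,0]]]'
```

```text
time_s: 2.75
eef_pos: [562.7, -118.8, 42.8]
tcp_rot: [[0.006, 0.132, 0.991], [-0.01, 0.991, -0.132], [-1.0, -0.009, 0.007]]
ft_force: [-1.0, 0.9, -0.0]
finger_gap: 55.0
```

```bash
python3 -m pendant '[[[0.02,-0.002,0.001,-0.006,0,0,0],[0.02,0,0,-0.001,0,0,0],[0.02,0,0,-0.001,0,0,0]]]'
```

```text
time_s: 3.05
eef_pos: [561.0, -117.8, 35.3]
tcp_rot: [[0.007, 0.132, 0.991], [-0.01, 0.991, -0.132], [-1.0, -0.009, 0.009]]
ft_force: [-3.2, -0.2, 15.4]
finger_gap: 31.5
```

```bash
python3 -m pendant '[[[0.02,0.008,0.003,0.0005,0,0,0.015],[0.02,0.008,0.003,0,0,0,0.016],[0.02,0.008,0.003,0,0,0,0.016],[0.02,0.007,0.003,0,0,0,0.015]]]'
```

```text
time_s: 3.45
eef_pos: [591.9, -106.4, 35.3]
tcp_rot: [[0.004, 0.067, 0.998], [-0.012, 0.998, -0.067], [-1.0, -0.012, 0.005]]
ft_force: [-2.1, -1.6, 2.4]
finger_gap: 31.7
```

```bash
python3 - <<'E'
from workcell import vision,r
import cv2,numpy as np
from h import *
f=vision.grab_frame("wrist"); cv2.imwrite("pics/w2.png",f["color"]); np.savez("/tmp/w2.npz",**f)
f=vision.grab_frame("top"); np.savez("/tmp/t2.npz",**f); cv2.imwrite("pics/t2.png",f["color"][190:370,230:420].repeat(3,0).repeat(3,1))
print(r.get_obs()["eef_pos"])
P,U,V=cloud(f,300,380,215,290)
hsv=cv2.cvtColor(f["color"],cv2.COLOR_BGR2HSV)[V,U]
m=(P[:,2]>48)&(P[:,2]<60)&(P[:,1]<40)&(hsv[:,2]>100)
print(m.sum(),cv2.minAreaRect(P[m][:,:2].astype(np.float32)),P[m].min(0),P[m].max(0))
E
```

```text
[ 592.89416462 -105.40610146   35.33106498]
576 ((598.1713256835938, -21.58940887451172), (108.20381164550781, 33.25315856933594), 88.12676239013672) [580.04740957 -75.93525591  48.11494571] [615.57201345  32.70723334  58.59062705]
```

View pics/w2.png

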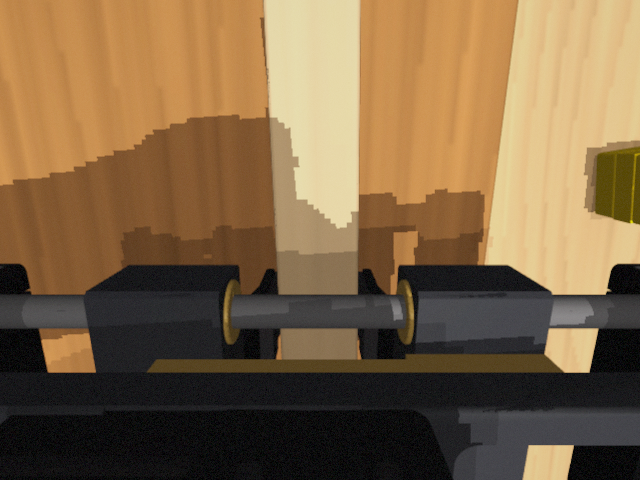

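View pics/t2.png

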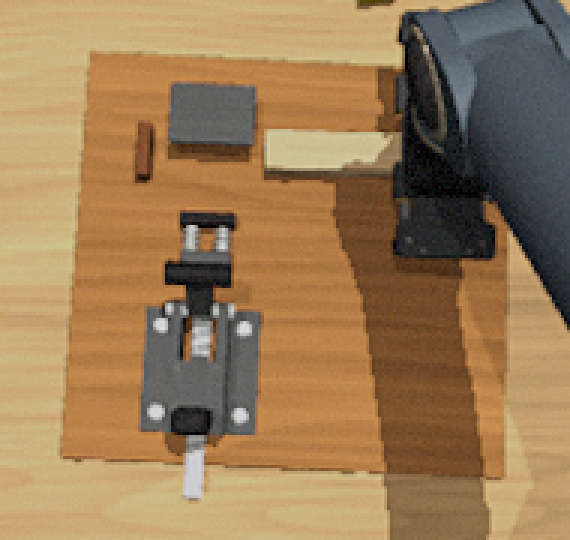

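```bash
python3 -m pendant '[[[0.02,-0.0025,0,0,0,0,-0.03],[0.02,0,0,0,0,0,0],[0.02,0.0005,0.008,0,0,0,0],[0.02,0.0005,0.01,0,0,0,0],[0.02,0.0005,0.01,0,0,0,0]]]'; python3 - <<'E'
from workcell import vision,r
import cv2,numpy as np
from h import *
f=vision.grab_frame("top"); np.savez("/tmp/t3.npz",**f); cv2.imwrite("pics/t3.png",f["color"][190:370,230:420].repeat(3,0).repeat(3,1))
P,U,V=cloud(f,260,380,215,290)
hsv=cv2.cvtColor(f["color"],cv2.COLOR_BGR2HSV)[V,U]
m=(P[:,2]>50)&(P[:,2]<58)&(hsv[:,2]>100)&(hsv[:,1]>40)&(P[:,0]<615)&(P[:,0]>570)
print(m.sum(),cv2.minAreaRect(P[m][:,:2].astype(np.float32)),P[m].min(0),P[m].max(0))
E
```

```text
time_s: 4.05
eef_pos: [591.8, -78.0, 35.4]
tcp_rot: [[0.007, 0.103, 0.995], [-0.012, 0.995, -0.103], [-1.0, -0.011, 0.008]]
ft_force: [-0.1, -0.3, 1.7]
finger_gap: 32.0
478 ((602.3590698242188, 42.94722366333008), (178.5218963623047, 32.42353820800781), 85.53379821777344) [580.40634078 -46.40767731  50.03525137] [614.97431173 132.64745287  57.71042937]
```

View pics/t3.png

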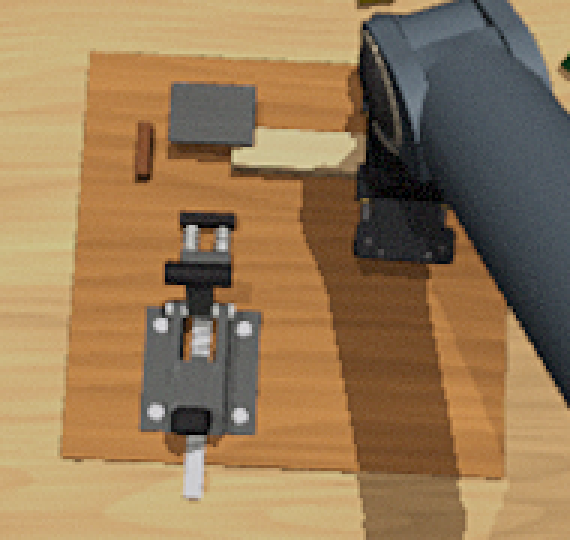

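```bash
python3 -m pendant '[[[0.02,0.0007,0.01,0,0,0,0],[0.02,0.0007,0.01,0,0,0,0],[0.02,0.0007,0.01,0,0,0,0],[0.02,0.0007,0.01,0,0,0,0],[0.02,0.0007,0.01,0,0,0,0]]]'
```

```text
time_s: 4.6
eef_pos: [595.2, -20.6, 35.4]
tcp_rot: [[0.007, 0.1, 0.995], [-0.011, 0.995, -0.099], [-1.0, -0.01, 0.008]]
ft_force: [-0.1, -1.4, 0.5]
finger_gap: 31.8
```

```bash
python3 -m pendant '[[[0.02,0.0003,0.004,0,0,0,0],[0.02,0.0002,0.003,0,0,0,0],[0.02,0.0002,0.003,0,0,0,0],[0.02,0.0002,0.002,0,0,0,0]]]'
```

```text
time_s: 5.0
eef_pos: [595.7, -11.0, 35.3]
tcp_rot: [[0.004, 0.099, 0.995], [-0.017, 0.995, -0.099], [-1.0, -0.017, 0.006]]
ft_force: [-1.1, -3.2, 2.2]
finger_gap: 31.9
```

```bash
python3 -m pendant '[[[0.02,0.0001,0.003,0,0,0,0],[0.02,0.0001,0.003,0,0,0,0]]]'; python3 - <<'E'
from workcell import vision,r
import cv2,numpy as np
from h import *
f=vision.grab_frame("top"); np.savez("/tmp/t4.npz",**f); cv2.imwrite("pics/t4.png",f["color"][190:370,230:420].repeat(3,0).repeat(3,1))
f=vision.grab_frame("scene"); np.savez("/tmp/s4.npz",**f); cv2.imwrite("pics/s4.png",f["color"][160:340,190:420].repeat(3,0).repeat(3,1))
E
```

```text
time_s: 5.2
eef_pos: [595.5, -11.0, 35.3]
tcp_rot: [[0.002, 0.102, 0.995], [-0.025, 0.994, -0.102], [-1.0, -0.024, 0.005]]
ft_force: [-0.5, -6.1, 4.2]
finger_gap: 32.3
```

View pics/t4.png

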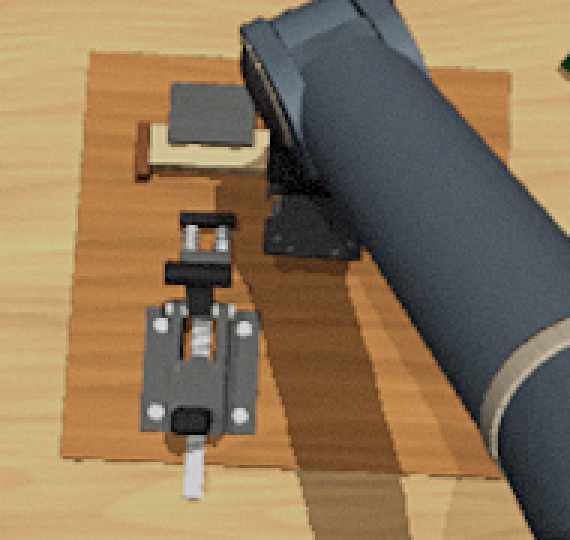

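View pics/s4.png

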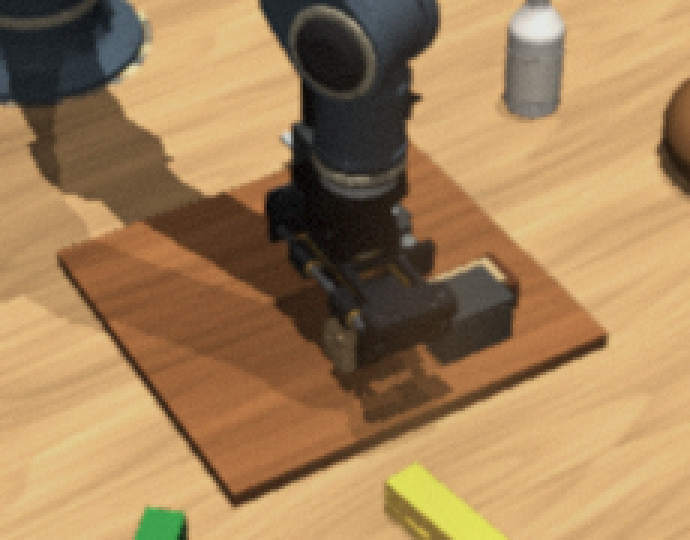

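```bash
python3 -m pendant '[[[0.02,0.003,-0.0005,0,0,0,0.01],[0.02,0.003,0,0,0,0,0.01],[0.02,0.002,0,0,0,0,0.01]]]'
```

```text
time_s: 5.6
eef_pos: [601.9, -11.5, 35.3]
tcp_rot: [[-0.001, 0.071, 0.997], [-0.025, 0.997, -0.071], [-1.0, -0.025, 0.001]]
ft_force: [-7.1, -1.6, 7.5]
finger_gap: 31.8
```

```bash
python3 -m pendant '[[[0.06,0,0,0,0,0,0],[0.06,0,0,0,0,0,0],[0.06,0,0,0,0,0,0],[0.06,0,0,0.005,0,0,0]]]';python3 -m pendant '[[[0.06,0,0,0.03,0,0,0],[0.06,0,0,0.05,0,0,0],[0.06,0,0,0.05,0,0,0],[0.06,0,0,0.05,0,0,0]]]'
```

```text
time_s: 6.0
eef_pos: [602.8, -9.2, 39.3]
tcp_rot: [[0.0, 0.07, 0.998], [-0.021, 0.997, -0.07], [-1.0, -0.021, 0.002]]
ft_force: [-1.2, 0.1, 0.4]
finger_gap: 54.7
time_s: 6.4
eef_pos: [597.5, -8.5, 217.3]
tcp_rot: [[-0.015, 0.067, 0.998], [-0.019, 0.998, -0.068], [-1.0, -0.02, -0.013]]
ft_force: [1.1, -0.1, -1.0]
finger_gap: 59.9
```

```bash
python3 -m pendant '[[[0,-0.024,0.031,0,0,0,0],[0,-0.024,0.031,0,0,0,0],[0,-0.02,0.025,0,0,0,0],[0,0,0,0,0,0,0]]]';  python3 - <<'E'
from workcell import vision,r
import cv2,numpy as np
from h import *
f=vision.grab_frame("top"); np.savez("/tmp/t5.npz",**f); cv2.imwrite("pics/t5.png",f["color"][190:370,230:420].repeat(3,0).repeat(3,1))
f=vision.grab_frame("scene"); np.savez("/tmp/s5.npz",**f); cv2.imwrite("pics/s5.png",f["color"][160:340,190:420].repeat(3,0).repeat(3,1))
print(r.get_obs()["eef_pos"])
f=load("/tmp/top0.npz")
P,U,V=cloud(f,280,320,255,345)
J=(P[:,:2]-[519.1,83.8])@np.array([[.9975,.0706],[-.0706,.9975]])
for n,m in [("bar",(P[:,2]>135)&(J[:,0]>-60)),("grip",(P[:,2]>135)&(J[:,0]<-100)),("pad",(P[:,2]>45)&(P[:,2]<60)&(J[:,0]>-10)),("rod",(P[:,2]<60)&(P[:,2]>25)&(J[:,0]<-150))]:
    print(n,m.sum(),J[m].min(0).round(1),J[m].max(0).round(1),P[m,2].max())
E
```

```text
time_s: 6.8
eef_pos: [533.3, 82.5, 229.2]
tcp_rot: [[0.009, 0.071, 0.997], [-0.017, 0.997, -0.07], [-1.0, -0.016, 0.01]]
ft_force: [0.6, 1.0, 0.1]
finger_gap: 35.6
[535.83904895  78.50003909 228.87308246]
bar 197 [-38.6 -24.3] [-20.2  24.5] 159.27965268964647
grip 118 [-144.4  -13.9] [-125.1   13.6] 159.69475071180034
pad 156 [ -9.7 -21.8] [31.7 22.1] 59.07751982799682
rod 54 [-169.6   -6.8] [-150.2    7.6] 44.34052184295405
```

View pics/t5.png

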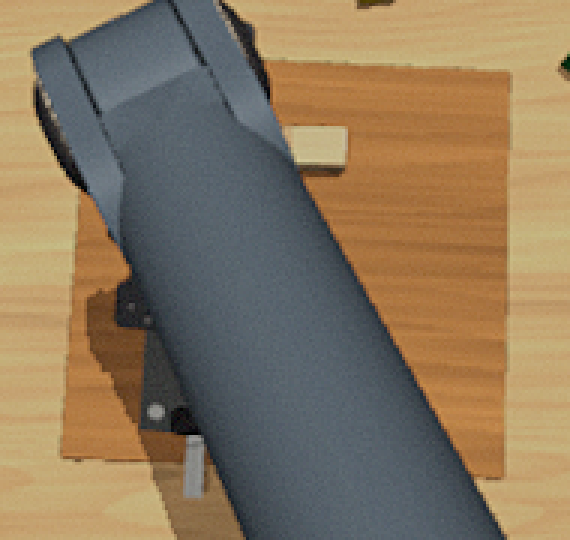

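View pics/s5.png

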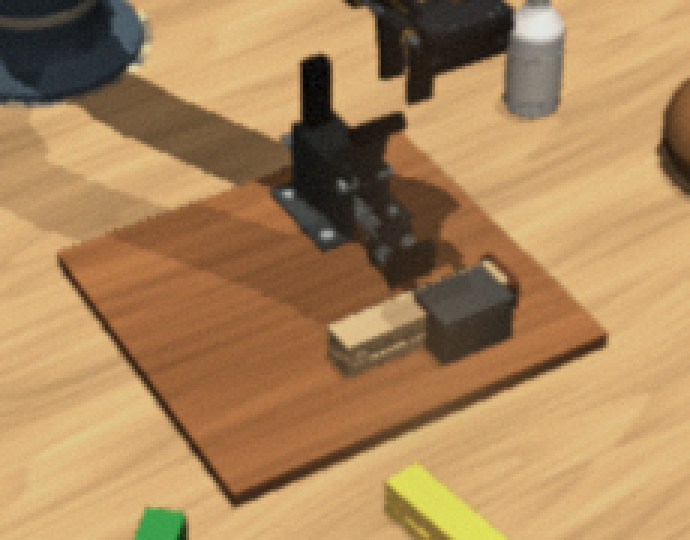

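```bash
python3 -m pendant '[[[0,-0.004,0.005,0,0,0.005,0],[0,0,0,-0.02,0,0,0],[0,0,0,-0.025,0,0,0],[0,0,0,-0.025,0,0,0],[0,0,0,-0.01,0,0,0]]]'
```

```text
time_s: 7.4
eef_pos: [535.9, 79.8, 147.9]
tcp_rot: [[0.009, 0.086, 0.996], [-0.018, 0.996, -0.086], [-1.0, -0.018, 0.011]]
ft_force: [-0.0, 0.3, -0.4]
finger_gap: 0.7
```

```bash
python3 -m pendant '[[[0,-0.008,0.003,-0.006,0,0.008,0.01],[0,-0.006,0.0005,0,0,0,0],[0,-0.004,0.0005,0,0,0,0]]]';python3 -m pendant '[[[0,-0.004,0.0003,0,0,0,0]]]'
```

```text
time_s: 7.7
eef_pos: [517.4, 83.1, 140.7]
tcp_rot: [[-0.001, 0.078, 0.997], [-0.018, 0.997, -0.078], [-1.0, -0.018, 0.0]]
ft_force: [1.0, 0.3, 0.0]
finger_gap: 0.2
time_s: 7.8
eef_pos: [513.4, 83.6, 141.5]
tcp_rot: [[-0.0, 0.078, 0.997], [-0.018, 0.997, -0.078], [-1.0, -0.018, 0.001]]
ft_force: [-0.2, -0.4, 0.5]
finger_gap: 0.4
```

```bash
python3 -m pendant '[[[0,-0.004,0.0003,0,0,0,0]]]'
```

```text
time_s: 7.9
eef_pos: [509.4, 84.2, 142.4]
tcp_rot: [[0.002, 0.077, 0.997], [-0.018, 0.997, -0.077], [-1.0, -0.018, 0.003]]
ft_force: [-1.3, 0.9, 0.3]
finger_gap: 0.3
```

```bash
python3 -m pendant '[[[0,-0.004,0.0003,-0.002,0,0,0],[0,-0.004,0.0003,-0.001,0,0,0]]]'
```

```text
time_s: 8.1
eef_pos: [503.7, 85.1, 141.5]
tcp_rot: [[0.01, 0.077, 0.997], [-0.017, 0.997, -0.077], [-1.0, -0.016, 0.011]]
ft_force: [4.1, -0.7, 2.8]
finger_gap: 0.8
```

```bash
python3 -m pendant '[[[0,-0.004,0.0003,-0.001,0,0,0],[0,-0.004,0.0003,-0.001,0,0,0]]]'
```

```text
time_s: 8.3
eef_pos: [500.6, 85.5, 142.1]
tcp_rot: [[0.022, 0.078, 0.997], [-0.016, 0.997, -0.078], [-1.0, -0.014, 0.023]]
ft_force: [6.8, -2.0, 3.4]
finger_gap: 0.0
```

```bash
python3 -m pendant '[[[0,-0.008,0.0005,-0.001,0,0.02,0],[0,-0.008,0.0005,-0.001,0,0.01,0],[0,-0.008,0.0005,-0.001,0,0.01,0]]]'
```

```text
time_s: 8.6
eef_pos: [487.5, 86.5, 144.8]
tcp_rot: [[0.007, 0.08, 0.997], [-0.014, 0.997, -0.08], [-1.0, -0.013, 0.008]]
ft_force: [6.6, -2.2, 3.9]
finger_gap: 0.6
```

```bash
python3 -m pendant '[[[0,-0.008,0.0005,-0.003,0,0.01,0],[0,-0.008,0.0005,-0.003,0,0.01,0],[0,-0.008,0.0005,-0.002,0,0.01,0]]]'
```

```text
time_s: 8.9
eef_pos: [473.2, 88.3, 141.8]
tcp_rot: [[-0.0, 0.081, 0.997], [-0.01, 0.997, -0.081], [-1.0, -0.01, 0.001]]
ft_force: [7.4, -1.7, 2.1]
finger_gap: 0.2
```

```bash
python3 -m pendant '[[[0,-0.008,0.0005,-0.001,0,0.01,0],[0,-0.006,0.0005,-0.001,0,0.01,0]]]';  python3 - <<'E'
from workcell import vision,r
import cv2,numpy as np
f=vision.grab_frame("top"); np.savez("/tmp/t6.npz",**f); cv2.imwrite("pics/t6.png",f["color"][190:370,230:420].repeat(3,0).repeat(3,1))
f=vision.grab_frame("scene"); np.savez("/tmp/s6.npz",**f); cv2.imwrite("pics/s6.png",f["color"][160:280,260:400].repeat(5,0).repeat(5,1))
E
```

```text
time_s: 9.1
eef_pos: [469.6, 88.7, 142.4]
tcp_rot: [[0.005, 0.082, 0.997], [-0.007, 0.997, -0.082], [-1.0, -0.006, 0.005]]
ft_force: [16.1, -3.2, -6.9]
finger_gap: 0.3
```

View pics/t6.png

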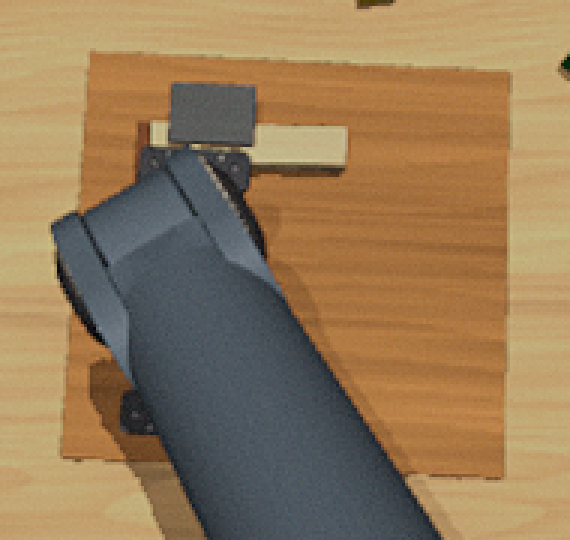

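View pics/s6.png

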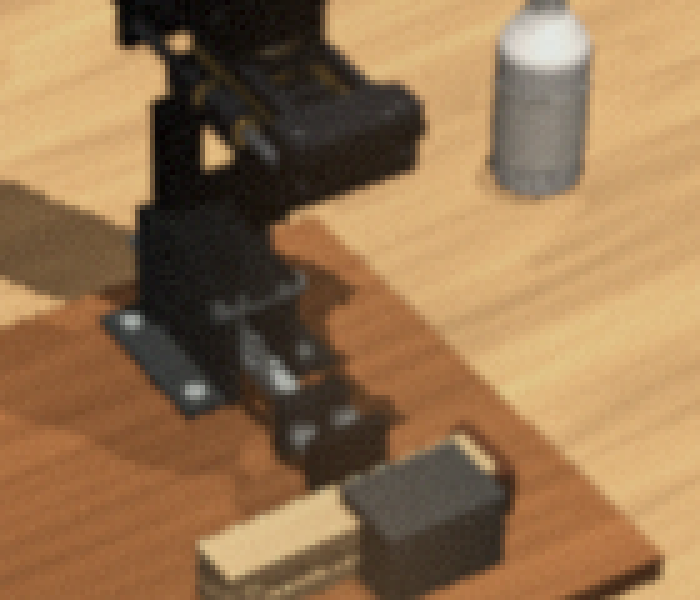

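```bash
cat > jaw.py <<'E'
from h import *
import sys
def jaw(f,verbose=True):
    P,U,V=cloud(f,270,380,190,290)
    J=(P[:,:2]-[519.1,83.8])@np.array([[.9975,.0706],[-.0706,.9975]])
    Z=P[:,2]
    b=(abs(J[:,1])<18)
    top=b&(Z>51)&(Z<60)&(J[:,0]>-40)&(J[:,0]<73)   # head+pad top
    x=J[top,0]
    h,e=np.histogram(x,bins=np.arange(-40,80,3))
    print("top hist",[(int(a),int(c)) for a,c in zip(e,h) if c])
    pt=(abs(J[:,1])<22)&(Z>47)&(Z<60)&(J[:,0]>-40)&(J[:,0]<70); 
    if pt.sum(): print("pts",pt.sum(),np.percentile(J[pt,0],[1,5,50,95,99]).round(1))
    rr=(J[:,1]<-40)&(Z>50)&(Z<58)&(J[:,0]>60)&(J[:,0]<115)
    if rr.sum(): print("rail top",rr.sum(),np.percentile(J[rr,0],[1,50,99]).round(1),J[rr,1].min().round(1))
if __name__=="__main__":
    for p in sys.argv[1:]: print(p); jaw(load(p))
E
python3 jaw.py /tmp/s5.npz /tmp/s6.npz; python3 -m pendant '[[[0,0.015,-0.001,0,0,-0.01,0],[0,0.018,-0.001,0,0,0,0],[0,0.012,-0.001,0,0,0,0]]]'
```

```text
/tmp/s5.npz
top hist [(-19, 1), (-16, 3), (-13, 8), (-10, 11), (-7, 9), (-4, 12), (-1, 10), (2, 2), (17, 2), (20, 3), (23, 13), (26, 2), (29, 11), (32, 5), (71, 2)]
pts 153 [-16.1 -13.4   1.3  32.1  35.2]
rail top 258 [ 72.7  91.9 108.1] -111.6
/tmp/s6.npz
top hist [(-7, 1), (-4, 3), (-1, 9), (2, 9), (5, 10), (8, 9), (11, 14), (14, 1), (17, 1), (29, 1), (32, 4), (35, 7), (38, 11), (41, 11), (44, 3), (47, 2), (68, 1), (71, 2)]
pts 157 [-7.3 -0.7 13.2 44.8 47.7]
rail top 258 [ 71.9  91.4 107.8] -111.2
time_s: 9.5
eef_pos: [514.2, 85.0, 142.1]
tcp_rot: [[0.011, 0.083, 0.997], [-0.008, 0.997, -0.083], [-1.0, -0.007, 0.012]]
ft_force: [0.6, 0.2, -0.2]
finger_gap: 0.3
```

```bash
python3 -m pendant '[[[0,-0.012,0.0008,-0.001,0,0.01,0],[0,-0.01,0.0007,-0.002,0,0.01,0],[0,-0.012,0.0007,-0.002,0,0.01,0],[0,-0.012,0.0007,-0.003,0,0.01,0],[0,-0.009,0.0005,-0.002,0,0.01,0]]]'
```

```text
time_s: 10.0
eef_pos: [473.2, 89.8, 138.8]
tcp_rot: [[-0.006, 0.083, 0.997], [-0.002, 0.997, -0.083], [-1.0, -0.003, -0.006]]
ft_force: [9.6, -2.2, -0.3]
finger_gap: 0.3
```

```bash
python3 -m pendant '[[[0,-0.008,0,0.001,0,0.01,0],[0,-0.006,0,0.001,0,0.01,0]]]';  python3 - <<'E'
from workcell import vision,r
import cv2,numpy as np
from jaw import jaw
f=vision.grab_frame("scene"); np.savez("/tmp/s7.npz",**f); cv2.imwrite("pics/s7.png",f["color"][160:280,260:400].repeat(5,0).repeat(5,1))
jaw(f)
E
```

```text
time_s: 10.2
eef_pos: [469.4, 90.2, 143.7]
tcp_rot: [[0.001, 0.082, 0.997], [0.002, 0.997, -0.082], [-1.0, 0.002, 0.001]]
ft_force: [16.3, -1.0, -5.7]
finger_gap: 0.5
top hist [(8, 6), (11, 9), (14, 10), (17, 7), (20, 9), (23, 12), (26, 1), (41, 2), (44, 2), (47, 11), (50, 9), (53, 12), (56, 7), (59, 1), (71, 2)]
pts 160 [-3.9 10.6 24.3 56.6 58.4]
rail top 255 [ 71.4  91.6 108. ] -111.6
```

```bash
python3 -m pendant '[[[0,0.015,-0.001,0,0,-0.01,0],[0,0.018,-0.001,0,0,-0.01,0],[0,0.012,-0.001,-0.001,0,0,0]]]'; python3 -m pendant '[[[0,-0.008,0.0006,-0.001,0,0.01,0],[0,-0.01,0.0005,-0.002,0,0.01,0],[0,-0.012,0.0005,-0.002,0,0.01,0],[0,-0.012,0.0005,-0.002,0,0.01,0],[0,-0.009,0.0005,-0.001,0,0.01,0]]]'
```

```text
time_s: 10.55
eef_pos: [512.9, 87.1, 142.8]
tcp_rot: [[0.019, 0.081, 0.997], [0.0, 0.997, -0.081], [-1.0, 0.002, 0.018]]
ft_force: [-0.2, 0.1, 0.3]
finger_gap: 0.9
time_s: 11.05
eef_pos: [474.5, 91.2, 140.0]
tcp_rot: [[-0.005, 0.081, 0.997], [0.006, 0.997, -0.081], [-1.0, 0.006, -0.005]]
ft_force: [7.2, -1.4, -3.4]
finger_gap: 0.7
```

```bash
python3 -m pendant '[[[0,-0.007,0,0.001,0,0.01,0],[0,-0.006,0,0.001,0,0.01,0]]]';  python3 - <<'E'
from workcell import vision,r
import cv2,numpy as np
from jaw import jaw
f=vision.grab_frame("scene"); np.savez("/tmp/s8.npz",**f); cv2.imwrite("pics/s8.png",f["color"][160:280,260:400].repeat(5,0).repeat(5,1))
jaw(f)
E
```

```text
time_s: 11.25
eef_pos: [469.4, 91.6, 144.0]
tcp_rot: [[-0.003, 0.079, 0.997], [0.01, 0.997, -0.079], [-1.0, 0.01, -0.004]]
ft_force: [17.9, -1.4, -7.5]
finger_gap: 0.6
top hist [(20, 2), (23, 9), (26, 6), (29, 10), (32, 14), (35, 12), (38, 3), (56, 7), (59, 6), (62, 8), (65, 10), (68, 8), (71, 1)]
pts 146 [20.9 23.8 36.8 67.6 69.7]
rail top 252 [ 73.3  90.6 108. ] -111.6
```

```bash
python3 -m pendant '[[[0,0.015,-0.002,0,0,-0.01,0],[0,0.018,-0.002,0,0,-0.01,0],[0,0.012,-0.002,-0.001,0,0,0]]]'; python3 -m pendant '[[[0,-0.008,0.0005,-0.001,0,0.01,0],[0,-0.01,0.0004,-0.002,0,0.01,0],[0,-0.01,0.0004,-0.002,0,0.01,0],[0,-0.009,0.0004,-0.001,0,0.01,0]]]'
```

```text
time_s: 11.6
eef_pos: [513.3, 85.5, 142.8]
tcp_rot: [[0.014, 0.078, 0.997], [0.008, 0.997, -0.078], [-1.0, 0.009, 0.013]]
ft_force: [0.5, -0.1, -0.4]
finger_gap: 0.3
time_s: 12.0
eef_pos: [486.4, 88.0, 140.4]
tcp_rot: [[-0.007, 0.079, 0.997], [0.013, 0.997, -0.079], [-1.0, 0.012, -0.008]]
ft_force: [6.6, -2.6, 4.6]
finger_gap: 0.5
```

```bash
python3 -m pendant '[[[0,-0.009,0.0004,-0.001,0,0.01,0],[0,-0.008,0.0004,-0.001,0,0.01,0]]]'; python3 -m pendant '[[[0,-0.007,0.0004,-0.001,0,0.01,0]]]'
```

```text
time_s: 12.2
eef_pos: [475.0, 88.8, 141.0]
tcp_rot: [[-0.012, 0.079, 0.997], [0.014, 0.997, -0.078], [-1.0, 0.013, -0.014]]
ft_force: [9.7, -1.0, -4.7]
finger_gap: 0.4
time_s: 12.3
eef_pos: [472.3, 89.0, 141.0]
tcp_rot: [[-0.011, 0.078, 0.997], [0.016, 0.997, -0.078], [-1.0, 0.015, -0.012]]
ft_force: [14.5, -1.0, -6.8]
finger_gap: 0.3
```

```bash
python3 - <<'E'
from workcell import vision,r
import cv2,numpy as np
from jaw import jaw
f=vision.grab_frame("scene"); np.savez("/tmp/s9.npz",**f); cv2.imwrite("pics/s9.png",f["color"][160:280,260:400].repeat(5,0).repeat(5,1))
jaw(f)
o=r.get_obs();print(o["eef_pos"],o["ft_force"])
E
```

```text
top hist [(29, 4), (32, 7), (35, 5), (38, 12), (41, 14), (44, 10), (47, 9), (59, 2), (62, 3), (65, 11), (68, 9), (71, 5)]
pts 116 [-12.7  31.2  44.8  68.1  69.1]
rail top 255 [ 72.1  91.  107.9] -110.7
[472.08775204  88.94644319 140.97259478] [12.37036289 -1.40847257 -4.73017213]
```

View pics/s9.png

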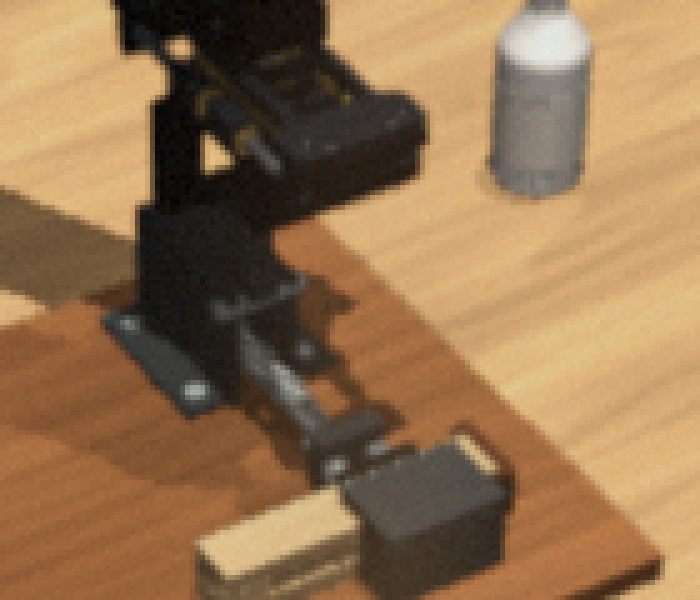

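```bash
cat > jaw2.py <<'E'
from h import *
import sys
def head(f):
    P,U,V=cloud(f,270,380,190,290)
    J=(P[:,:2]-[519.1,83.8])@np.array([[.9975,.0706],[-.0706,.9975]]);Z=P[:,2]
    m=(abs(J[:,1])<17)&(Z>51)&(Z<60)&(J[:,0]>-25)&(J[:,0]<72.5)
    x=np.sort(J[m,0]); i=np.argmax(np.diff(x)[5:-5])+5
    a,b=x[:i+1],x[i+1:]
    return a.mean().round(2),np.median(a).round(2),b.mean().round(2),len(a),len(b),(b.mean()-a.mean()).round(2)
if __name__=="__main__":
    for p in sys.argv[1:]: print(p,head(load(p)))
E
python3 jaw2.py /tmp/s[56789].npz
```

```text
/tmp/s5.npz (np.float64(-5.48), np.float64(-4.54), np.float64(28.52), 54, 34, np.float64(34.0))
/tmp/s6.npz (np.float64(6.88), np.float64(7.32), np.float64(42.12), 54, 40, np.float64(35.25))
/tmp/s7.npz (np.float64(17.68), np.float64(17.02), np.float64(52.5), 50, 43, np.float64(34.82))
/tmp/s8.npz (np.float64(30.92), np.float64(31.72), np.float64(64.2), 52, 38, np.float64(33.28))
/tmp/s9.npz (np.float64(41.02), np.float64(42.02), np.float64(67.52), 54, 26, np.float64(26.5))
```

```bash
python3 -m pendant '[[[0,-0.007,0.0003,0.001,0,0.01,0],[0,-0.006,0.0003,0.0005,0,0.005,0]]]'; python3 - <<'E'
from workcell import vision,r
import cv2,numpy as np
from jaw2 import head
for i in range(6):
    f=vision.grab_frame("scene"); o=r.get_obs(); print(o["time_s"],head(f),o["eef_pos"].round(1) if hasattr(o["eef_pos"],"round") else o["eef_pos"],np.round(o["ft_force"],1))
np.savez("/tmp/s10.npz",**f); cv2.imwrite("pics/s10.png",f["color"][160:280,260:400].repeat(5,0).repeat(5,1))
f=vision.grab_frame("top"); cv2.imwrite("pics/t10.png",f["color"][190:370,230:420].repeat(3,0).repeat(3,1))
E
```

```text
time_s: 12.55
eef_pos: [469.8, 89.4, 144.8]
tcp_rot: [[-0.001, 0.078, 0.997], [0.02, 0.997, -0.078], [-1.0, 0.02, -0.002]]
ft_force: [14.7, -1.5, -5.6]
finger_gap: 0.6
12.6 (np.float64(40.22), np.float64(41.33), np.float64(67.21), 53, 22, np.float64(26.99)) [469.6  89.4 145. ] [14.1 -1.8 -4.2]
12.65 (np.float64(41.02), np.float64(41.45), np.float64(67.24), 55, 30, np.float64(26.22)) [469.7  89.4 144.9] [13.4 -1.3 -4.5]
12.7 (np.float64(41.55), np.float64(42.11), np.float64(66.87), 55, 29, np.float64(25.33)) [469.7  89.4 144.9] [13.  -2.1 -3.3]
12.75 (np.float64(41.36), np.float64(40.95), np.float64(67.4), 51, 27, np.float64(26.04)) [469.7  89.4 144.9] [13.8 -1.8 -3.4]
12.8 (np.float64(41.67), np.float64(41.83), np.float64(67.31), 55, 26, np.float64(25.64)) [469.7  89.5 144.9] [13.5 -0.6 -3.1]
12.85 (np.float64(40.93), np.float64(41.23), np.float64(66.1), 56, 28, np.float64(25.17)) [469.7  89.4 144.9] [12.9 -1.4 -4.3]
```

View pics/s10.png

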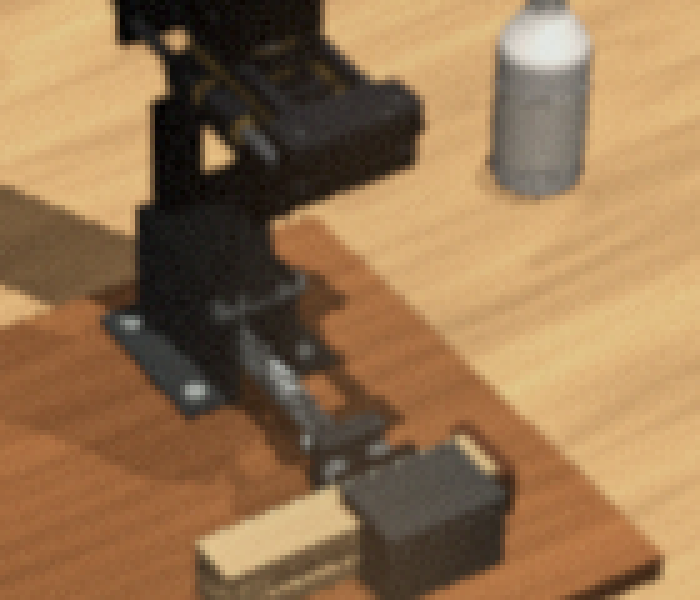

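View pics/t10.png

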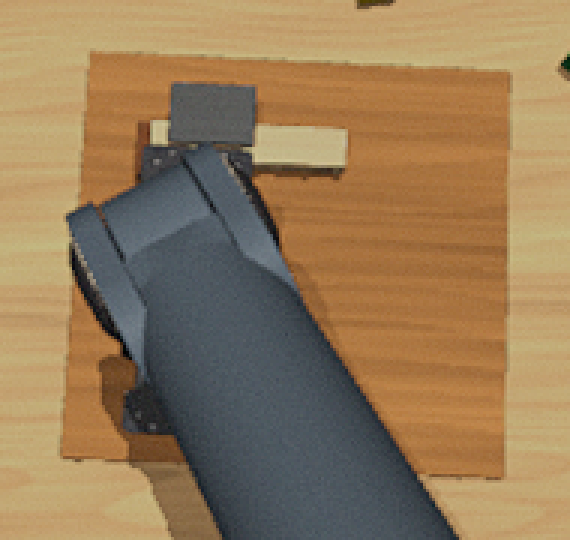

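```bash
python3 -m pendant '[[[0,0.012,-0.002,-0.001,0,-0.01,0],[0,0.018,-0.002,-0.001,0,-0.01,0],[0,0.014,-0.001,-0.001,0,0,0],[0,0,0,0,0,0,0]]]'; python3 - <<'E'
from workcell import vision,r
import cv2,numpy as np
from jaw2 import head
h=[]
for i in range(8):
    f=vision.grab_frame("scene"); h.append(head(f)[:3]); 
np.savez("/tmp/s11.npz",**f); print(np.mean(h,0),np.std(h,0)); o=r.get_obs(); print(o["eef_pos"],o["ft_force"])
E
```

```text
time_s: 13.3
eef_pos: [513.9, 84.3, 140.8]
tcp_rot: [[0.015, 0.077, 0.997], [0.019, 0.997, -0.078], [-1.0, 0.02, 0.014]]
ft_force: [0.2, 0.1, -0.3]
finger_gap: 0.5
[35.6975  36.1525  67.38625] [0.42839088 0.91528343 0.20868262]
[512.64137448  84.61104849 141.65818252] [-0.13414716  0.40557405  0.12556981]
```

```bash
python3 -m pendant '[[[0,-0.008,0.0005,-0.001,0,0.01,0],[0,-0.01,0.0004,-0.002,0,0.01,0],[0,-0.009,0.0004,-0.002,0,0.01,0]]]'; python3 -m pendant '[[[0,-0.008,0.0004,-0.002,0,0.008,0]]]'; python3 - <<'E'
from workcell import vision,r
import numpy as np
from jaw2 import head
h=[head(vision.grab_frame("scene"))[:3] for i in range(4)]
print(np.mean(h,0).round(2)); o=r.get_obs(); print(o["eef_pos"],o["ft_force"])
E
```

```text
time_s: 14.0
eef_pos: [494.6, 86.3, 141.6]
tcp_rot: [[0.009, 0.077, 0.997], [0.021, 0.997, -0.077], [-1.0, 0.022, 0.007]]
ft_force: [9.8, -4.0, 11.3]
finger_gap: 0.5
time_s: 14.1
eef_pos: [491.7, 86.5, 142.3]
tcp_rot: [[0.013, 0.077, 0.997], [0.022, 0.997, -0.078], [-1.0, 0.023, 0.012]]
ft_force: [10.2, -2.0, 4.6]
finger_gap: 0.4
[39.   39.54 67.37]
[491.46453715  86.50846349 142.332523  ] [ 8.00142755 -2.36815929  5.84552735]
```

```bash
python3 -m pendant '[[[0,-0.008,0.0004,-0.002,0,0.01,0],[0,-0.008,0.0004,-0.002,0,0.01,0]]]'; python3 - <<'E'
from workcell import vision,r
import numpy as np
from jaw2 import head
h=[head(vision.grab_frame("scene"))[:3] for i in range(4)]
print(np.mean(h,0).round(2)); o=r.get_obs(); print(o["eef_pos"],o["ft_force"])
E
```

```text
time_s: 14.5
eef_pos: [486.0, 86.9, 143.3]
tcp_rot: [[0.017, 0.079, 0.997], [0.025, 0.996, -0.08], [-1.0, 0.026, 0.015]]
ft_force: [10.5, -1.8, 2.4]
finger_gap: 0.8
[41.35 41.88 67.34]
[485.80057255  86.8847778  143.29876661] [ 8.83971817 -1.53810929  3.6567271 ]
```

```bash
python3 -m pendant '[[[0,-0.008,0.0004,-0.002,0,0.012,0],[0,-0.007,0.0004,-0.002,0,0.012,0]]]'; python3 - <<'E'
from workcell import vision,r
import numpy as np
from jaw2 import head
for k in range(3):
  h=[head(vision.grab_frame("scene"))[:3] for i in range(4)]
  o=r.get_obs(); print(o["time_s"],np.mean(h,0).round(2),np.round(o["eef_pos"],2),np.round(o["ft_force"],1))
E
```

```text
time_s: 14.9
eef_pos: [481.6, 87.2, 143.7]
tcp_rot: [[0.018, 0.081, 0.997], [0.028, 0.996, -0.082], [-0.999, 0.029, 0.016]]
ft_force: [12.1, -1.9, -1.3]
finger_gap: 0.4
15.1 [42.14 42.86 66.84] [481.53  87.2  143.75] [10.9 -2.2  1. ]
15.3 [42.62 43.18 67.38] [481.52  87.2  143.73] [10.5 -2.   1.5]
15.5 [42.57 42.85 67.39] [481.53  87.22 143.72] [10.  -2.2  0.8]
```

```bash
python3 - <<'E'
from workcell import vision,r
import cv2,numpy as np
from jaw import jaw
f=vision.grab_frame("scene"); jaw(f); cv2.imwrite("pics/s12.png",f["color"][160:280,260:400].repeat(5,0).repeat(5,1))
f=vision.grab_frame("top"); cv2.imwrite("pics/t12.png",f["color"][190:370,230:420].repeat(3,0).repeat(3,1))
P,U,V=__import__("h").cloud(f,300,360,220,260)
hs=cv2.cvtColor(f["color"],cv2.COLOR_BGR2HSV)[V,U]
m=(P[:,2]>48)&(P[:,2]<60)&(hs[:,2]>120)&(P[:,1]<45)
print(cv2.minAreaRect(P[m][:,:2].astype(np.float32)))
E
```

```text
top hist [(32, 1), (35, 9), (38, 10), (41, 13), (44, 13), (47, 7), (50, 3), (62, 7), (65, 6), (68, 13), (71, 2)]
pts 124 [-18.2  36.2  46.   68.2  69. ]
rail top 265 [ 72.5  89.6 107.6] -110.0
((602.5194702148438, 5.383647918701172), (74.85005950927734, 32.3044548034668), 86.14283752441406)
```

View pics/s12.png

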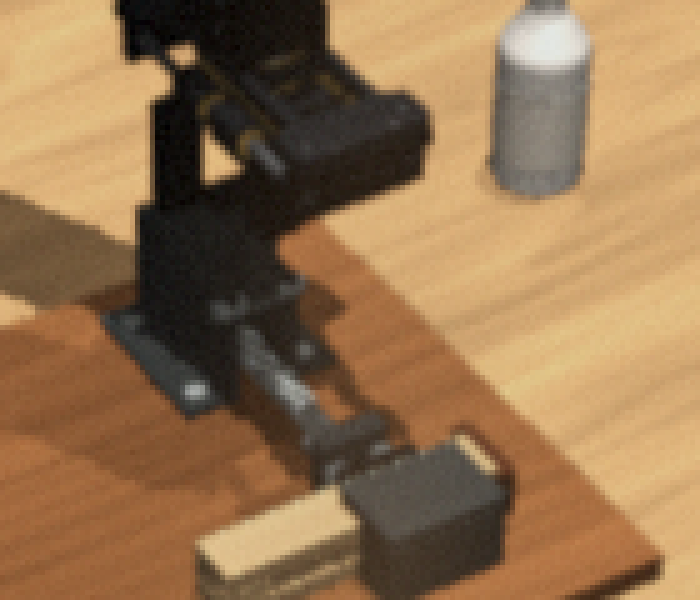

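View pics/t12.png

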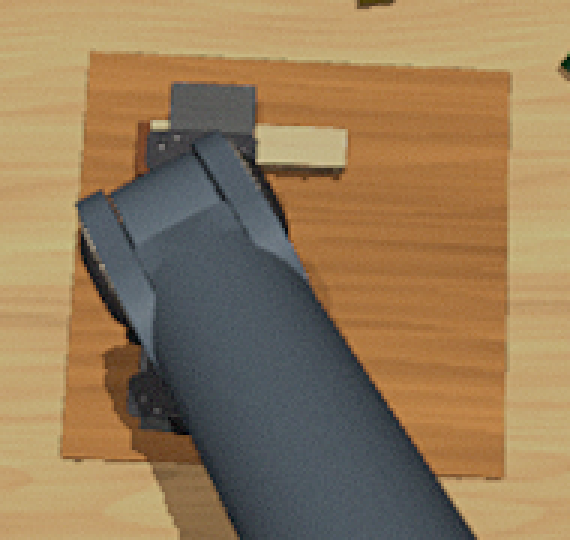

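```bash
python3 - <<'E'
from workcell import job,r
print(job.close_job()); o=r.get_obs(); print(o["time_s"],o["eef_pos"],o["ft_force"])
E
```

```text
the job is handed in; nothing more can be done
None
the job is handed in; nothing more can be done
```

I slid the rail along the board under the lip until it met the end stop and the fixed jaw. I then pumped the trigger five times and handed in with the fifth pull held part-way. The system gave no verdict.

**Rail:** In the last pictures its centre line is at jig x about 88.7 mm and its outer end at y about -110 mm, which matches the seat. It lies within about 0.3° of the jig's line, and the gripper was well clear of it.

**Trigger:** The arm pushed the bar with a steady 10–11 N. The tool did not move by more than 0.1 mm over 0.6 s.

**Pad squeeze:** I could not measure this directly, and my estimates disagreed somewhat. All of them fall inside the 6–15 mm range:

| How estimated | Squeeze | Pad force |
|---|---|---|
| Pull force while advancing (12.1 N) | about 10 mm | about 20 N |
| Jaw movement since the brake slipped back (assumed at 7 N) | about 10.3 mm | about 21 N |
| Jaw position from the camera alone | about 8.5 mm | about 17 N |

The fourth pull had already pressed the rail, but I judged its 6–9 mm squeeze too uncertain, so I let go and pulled once more.

I saw no sign that the loaf, glue bottle or screwdriver had moved, but I did not measure them at the end.

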